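# Slacken the port nut and hold the gauge over the vacuum port

## Robot

A 6-joint arm with a two-finger parallel gripper is mounted at the origin on a cart in front of the work surface, level with it; the furniture and walls round the work are solid. World frame = base frame: x ahead of the robot, y to its left, z up, the work surface at z = 0. Lengths are in m, angles in rad, forces in N, time in s.
With the tool pointing down it reaches from about 0.325 to 0.775 m from the base axis. Payload 5.5 kg.
Tool frame: the origin (TCP) lies at the very end of the fingers, on their centre line; the grasp point (between the pads) lies grip_point_offset behind it (grip_point_offset is the distance from the TCP to the grasp point, in m); z points along the fingers, y is the line along which they close (so a half turn about z gives the same grasp; the last joint's range is limited). The gripper opens to 88 mm and grips with 3 to 60 N. Pads are 20 mm wide; open, the fingers measure 115 mm over their backs; the gripper's body (75 mm by 178 mm) begins 61 mm behind the grasp point.
Start: joints at [-1.282, 0.091, 1.231, -0, 1.82, -0.057], TCP at [0.203, -0.564, 0.223] pointing down, gripper open.
Joint ranges: [-2.87, 2.87], [-0.86, 2.18], [0.17, 2.46], [-1.51, 4.65], [0.06, 2.69], [-2.65, 2.65]. Speed limits (rad/s): [2.57, 2.57, 3.01, 3.14, 3.14, 3.14].

## Interface

Orientations are given as a rotation vector (axis times angle).
In Python, from plant import * gives the robot as it stands. Calls block until the motion is done:
- goto(position, orientation): joint-space move of the TCP to a pose.
- move_linear(position, vel=0.15, ori=None): straight line of the TCP; ori=None keeps the orientation; vel is the mean speed in m/s.
- set_joints(angles): joint-space move.
- gripper_open() and close(squeeze=None): open the fingers fully, or close them until they stop; squeeze is the grip in N (None keeps the last).
- hold(seconds).
- solve_ik(position, orientation): joint angles nearest the present ones, or None.
- snapshot(name): name is "scene" or "top"; returns (picture, depth): 400x640x3 uint8, red, green, blue; 400x640 float32, m along the optical axis (not along the pixel's ray), 0 where there is no reading.
- get_calibration(name): a dict with "K" (3x3 intrinsics, pixels), "k1" (the pictures are not rectified: a ray, as slopes to the right and down, at radius r is drawn at 1 + k1 r^2 times it, then the intrinsics apply), "pose" (4x4, takes a point from camera to world coordinates). Camera axes: x right, y up, looking along -z (the intrinsics and any distortion apply to the point x, -y, -z); pixel columns grow to the right and rows downward; lengths in m; the calibration is good to about 2 mm. A picture is of the moment at which its call begins. get_calibration takes no time and is no camera call.
A pose or a line that the arm cannot do raises MotionError and nothing moves.
- finish_job(): hands the job in; it is judged then, once.
Trained networks look in the newest picture that a camera, given by its name, has taken for a name from the list of things; names that differ only in an ending like _2 or _b are one class to them, and where a whole thing is asked for, a point or a joint stands for the part that bears it (a point fixed in the world has none). Each returns a list of dicts, best first, with "conf" (0 to 1); they miss things now and then, are a little off and sometimes report something else, mostly with a low value. They report only what shows in the picture. A call takes as long as a camera call. They do not tell look-alikes from the thing itself.
- search_frame(camera, target): "rect" ([left, top, right, bottom] in pixels, round what is visible of it).
- tip_of(camera, target): "position" ([row, column] in pixels: a listed point, or the origin of a listed thing).
Readings, each from a call of its own:
- current_t(): time.
- current_joints(): joint angles.
- current_qvel(): joint speeds.
- current_joint_efforts(): joint torques, N m.
- current_tcp_pos(): TCP position.
- current_tool_rot(): TCP orientation.
- current_force(): force on the tool from outside, world axes, zero at the start.
- current_moment(): the same for the moment, N m.
- current_width(): finger opening in m.
- current_grip_force(): force on a finger pad.
Only numpy, scipy, OpenCV 4.12 (cv2) and the standard library are available. Lean on these libraries where they do the work, as an engineer would, in place of code of your own. Each camera call takes 0.05 s, during which the arm holds its last target. There are 200 camera calls.

## Task

Get the vacuum manifold ready to take its gauge: unscrew the knurled nut on the open port by at least a quarter turn (anticlockwise seen from above) so that the port can take the tube, then lift the grey gauge head straight out of its white parking block, carry it over the things on the bench, and hold it upright with its tube directly above the port, about a centimetre clear of the nut, its display turned squarely to the side where the manifold's black valve hand wheel points. The program finishes while the gripper still holds the gauge hovering there, still, so that a colleague can slip the O-ring over the tube; never let the gauge touch the manifold, and leave the brass plug, the plate clamp, the weight, the brass tee and the spanner as they are.

Things in the scene. Friction and masses are not known exactly. Their poses are not given: they have to be found in the camera images.
- manifold: vacuum manifold, fixed to the bench: aluminium base plate 86 (x) x 200 (y) x 10 mm, a steel pipe along its y axis (pipe, flange ring and valve nowhere higher than 60 mm) and, in the middle, one upright port with a dark knurled nut on top. Origin: on the port's axis, at bench level; z up; the black valve hand wheel sits at the -y end and points to its -x side
- port_mouth (a point): centre of the top face of the port's nut, 94 mm above the bench, when the nut is tight (it rises 4 mm a turn, so 1 mm at a quarter turn). The nut is a ring of 43 mm outer diameter and 24 mm height (70 to 94 mm above the bench) with a bore of about 20 mm; below it the port is only 35 mm wide, and around it all is free above 60 mm
- port_nut (a joint): turn of the nut in rad about the vertical: 0 is fully tight, grows as it unscrews (anticlockwise from above), stop at 2.6; turns stiffly (about 0.12 N m) and stays where it is left
- gauge: vacuum gauge head, 0.2 to 0.3 kg, standing tube down in one of the two bores of the parking block. Origin: centre of the foot of its tube; z up along the tube. Tube 19 mm diameter, from 0 to 36 mm; steel collar 33 mm diameter from 36 to 42 mm, which rests on the block; grey box body from 42 to 102 mm, 44 mm along x and 40 mm along y, its plain flat sides facing +y and -y; a round connector on top reaches 114 mm. The display is on the -x face
- gauge_display (a point): centre of the gauge's display, on its -x face, 22 mm in front of the axis and 79 mm above the foot
- parking_block: white plastic block, fixed, 70 (x) x 140 (y) x 46 mm, origin under its centre; two vertical bores of 21 mm diameter, 40 mm deep, at y = -38 and +38 mm: the gauge is in one and the plug in the other, either way round. A gauge in its bore has its foot 10 mm above the bench and 36 mm inside the bore
- blank_plug: brass-headed blanking plug parked in the other bore, head 29 mm diameter, its top 14 mm above the block; origin at the foot of its pin, 10 mm above the bench
- plate_clamp: two copper plates on studs on a foot, 40 x 90 mm and 87 mm tall, standing between block and manifold; origin under its centre; must not be moved
- weight_block: steel weight with a knob, 42 mm diameter, 56 mm tall, standing between block and manifold; origin under its centre; must not be moved
- brass_tee: brass pipe tee lying at the back, 37 x 58 x 17 mm; must not be moved
- spanner_13: steel spanner lying at the back, 183 mm long, 8 mm thick; must not be moved
Things that resemble listed ones, but are neither listed nor needed, are in the scene too. Leave any purple look-alike of the gauge alone.

How it is judged:
By the outcome, as a careful person would: the job done as asked, in the order asked, and still so for the second after the job is handed in, while the arm keeps its last pose, push and grip.
It also fails if it takes over 59 s, if anything falls off the work surface, if the arm or the gripper's body presses on something with over 40 N, if the wrist force passes 120 N, or if a joint passes its speed limit or range.

## Working session

There is one attempt and no reset: what is moved stays moved. The work goes in short steps, each a Python script; the robot and the scene stay as the last script left them, time stands still between calls to the robot, and variables do not carry over. Pictures are saved under pics/ and viewed, at most 10 in all, crops included, and the job is handed in when it is done.

```bash
mkdir -p pics; ls; python3 - <<'E'
from plant import *
import cv2,numpy as np
ims=[]
for c in ("scene","top"):
    p,d=snapshot(c); cv2.imwrite(f"pics/{c}0.png",p[:,:,::-1]); np.savez(f"{c}0.npz",p=p,d=d,**get_calibration(c))
    print(c,get_calibration(c))
    for n in ("manifold","gauge","parking_block","blank_plug","plate_clamp","weight_block"):
        print(n,[(np.round(r["rect"]).tolist(),round(r["conf"],2)) for r in search_frame(c,n)][:3])
    for n in ("port_mouth","gauge","gauge_display","manifold","parking_block","blank_plug"):
        print("tip",n,[(np.round(r["position"],1).tolist(),round(r["conf"],2)) for r in tip_of(c,n)][:3])
print(grip_point_offset,current_t())
E
```

```text
pics
scene {'K': array([[395.31612852,   0.        , 324.23441847],
       [  0.        , 395.31612852, 198.91909145],
       [  0.        ,   0.        ,   1.        ]]), 'k1': 0.028702819099389494, 'pose': array([[-0.75866227,  0.41913789, -0.49875343,  0.14708341],
       [-0.65148065, -0.49058629,  0.57870377,  0.51355008],
       [-0.00212492,  0.76396893,  0.64524953,  0.66189955],
       [ 0.        ,  0.        ,  0.        ,  1.        ]])}
manifold [([209.0, 248.0, 303.0, 348.0], 0.67)]
gauge [([380.0, 128.0, 407.0, 169.0], 0.97), ([417.0, 144.0, 440.0, 178.0], 0.64)]
parking_block [([385.0, 171.0, 444.0, 211.0], 0.98)]
blank_plug [([404.0, 178.0, 411.0, 191.0], 0.5)]
plate_clamp [([351.0, 221.0, 391.0, 271.0], 0.74), ([405.0, 176.0, 411.0, 190.0], 0.17)]
weight_block [([306.0, 209.0, 328.0, 235.0], 0.75)]
tip port_mouth [([267.3, 253.9], 0.88)]
tip gauge [([166.0, 387.4], 0.89), ([184.7, 423.9], 0.65)]
tip gauge_display [([147.5, 389.9], 0.79), ([161.2, 433.7], 0.64)]
tip manifold [([299.9, 260.1], 0.75)]
tip parking_block [([195.7, 413.6], 0.77)]
tip blank_plug [([197.1, 
[... 446 characters left out ...]
       1.10902710e+00],
       [ 0.00000000e+00,  0.00000000e+00,  0.00000000e+00,
         1.00000000e+00]])}
manifold [([193.0, 203.0, 274.0, 249.0], 0.57)]
gauge [([419.0, 234.0, 447.0, 257.0], 0.89), ([429.0, 192.0, 452.0, 210.0], 0.82)]
parking_block [([385.0, 226.0, 448.0, 264.0], 0.55)]
blank_plug []
plate_clamp [([307.0, 251.0, 338.0, 267.0], 0.96), ([396.0, 239.0, 409.0, 248.0], 0.4)]
weight_block [([310.0, 201.0, 323.0, 216.0], 0.71)]
tip port_mouth []
tip gauge [([245.5, 425.9], 0.85), ([169.2, 344.2], 0.28)]
tip gauge_display [([254.1, 434.0], 0.74)]
tip manifold [([224.1, 234.3], 0.94)]
tip parking_block [([242.8, 410.1], 0.75)]
tip blank_plug [([245.6, 397.4], 0.65)]
0.0187 1.3
```

View pics/top0.png

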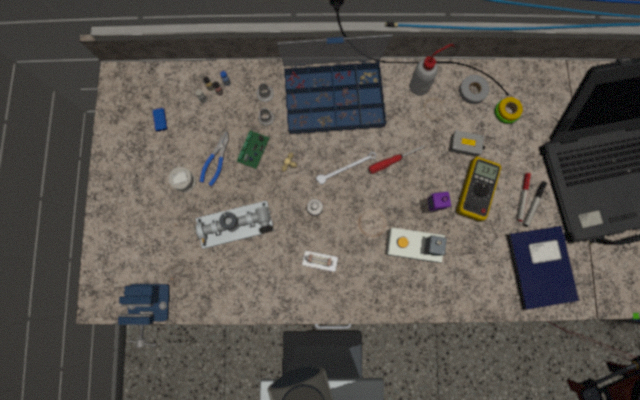

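View pics/scene0.png

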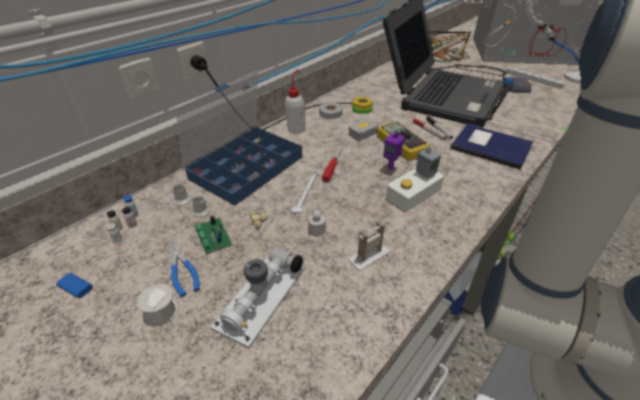

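```bash
cat > h.py <<'E'
import numpy as np,cv2
def cloud(d,cal):
    K=cal["K"];h,w=d.shape;v,u=np.mgrid[:h,:w].astype(float)
    a=(u-K[0,2])/K[0,0];b=(v-K[1,2])/K[1,1];x,y=a.copy(),b.copy()
    for _ in range(6):
        s=1+cal["k1"]*(x*x+y*y);x,y=a/s,b/s
    P=np.stack([x*d,-y*d,-d,np.ones_like(d)],-1)@np.array(cal["pose"]).T
    P=P[...,:3];P[d==0]=np.nan
    return P
E
python3 - <<'E'
from h import *
tiles=[]
for c in("top","scene"):
    f=np.load(c+"0.npz");P=cloud(f["d"],f);p=f["p"]
    print(c,"bench z",np.nanmedian(P[...,2][(abs(P[...,0]-.5)<.1)&(abs(P[...,1])<.3)]))
    def sel(x0,x1,y0,y1,z0,z1):
        with np.errstate(all='ignore'):
            return (P[...,0]>x0)&(P[...,0]<x1)&(P[...,1]>y0)&(P[...,1]<y1)&(P[...,2]>z0)&(P[...,2]<z1)
    for n,b in dict(block=(.25,.5,-.36,-.12,.038,.053),gauge=(.25,.42,-.36,-.2,.095,.109),gaugebody=(.25,.42,-.36,-.2,.06,.13),plug=(.25,.42,-.3,-.15,.054,.075),plate=(.3,.55,.08,.38,.005,.016),nut=(.3,.55,.12,.32,.085,.1),pipe=(.3,.55,.08,.38,.02,.065),clamp=(.25,.45,-.08,.08,.07,.1),weight=(.35,.6,-.06,.08,.03,.07)).items():
        q=P[sel(*b)]
        if len(q)<4: print(n,len(q));continue
        r=cv2.minAreaRect((q[:,:2]*1000).astype(np.float32))
        print(n,len(q),"mean",(q.mean(0)*1000).round(1),"rect",np.round(r[0],1),np.round(r[1],1),round(r[2],1),"min/max",(q.min(0)*1000).round(),(q.max(0)*1000).round())
    for (x,y,w,h) in ([(185,190,100,70),(380,215,100,70)] if c=="top" else [(205,235,110,110),(375,125,110,110)]):
        tiles.append(cv2.resize(p[y:y+h,x:x+w,::-1],(400,280),interpolation=cv2.INTER_CUBIC))
cv2.imwrite("pics/crop.png",np.clip(1.7*np.vstack([np.hstack(tiles[:2]),np.hstack(tiles[2:])]).astype(float),0,255).astype(np.uint8))
E
```

```text
top bench z 0.00034989117223416244
block 538 mean [ 477.5 -236.2   45.5] rect [ 482.6 -244.3] [141.9  41.4] 81.2 min/max [ 453. -314.   38.] [ 500. -172.   51.]
gauge 0
gaugebody 0
plug 0
plate 672 mean [522.5 246.3   9.7] rect [436.7 229.5] [287.7 227.9] 89.4 min/max [322.  85.   5.] [550. 374.  16.]
nut 63 mean [544.1 234.4  93.5] rect [543.5 235. ] [12.8 36.9] 0.2 min/max [537. 217.  89.] [550. 253.  97.]
pipe 365 mean [537.  259.1  47.7] rect [528.  229.5] [204.8  43.8] 90.0 min/max [506. 127.  24.] [550. 332.  64.]
clamp 13 mean [447.4 -21.3  84.7] rect [446.8 -22.7] [ 5.  12.6] 1.2 min/max [444. -29.  81.] [449. -16.  88.]
weight 180 mean [529.2  10.5  49.8] rect [522.1   8.5] [156.4  44.2] 3.2 min/max [445. -17.  30.] [599.  35.  69.]
scene bench z 0.0007244873840208665
block 510 mean [ 475.2 -236.5   45.8] rect [ 481.1 -245. ] [142.7  44.8] 81.6 min/max [ 450. -313.   38.] [ 500. -173.   53.]
gauge 0
gaugebody 0
plug 0
plate 1480 mean [524.9 253.8   9.6] rect [524.6 271.6] [ 98.8 271.8] 25.7 min/max [421. 128.   5.] [550. 373.  16.]
nut 154 mean [541.3 237.8  91.8] rect [541.3 236.3] [16.9 39.8] 0.7 min/max [533. 217.  85.] [550. 256.  96.]
pipe 1177 mean [535.2 262.2  44.1] rect [527.1 229. ] [ 45.7 202.8] 0.0 min/max [504. 128.  20.] [550. 330.  63.]
clamp 47 mean [445.2 -18.6  81. ] rect [445.3 -21.8] [16.1  8.8] 86.9 min/max [441. -30.  70.] [450. -14.  88.]
weight 519 mean [495.6  11.8  49.1] rect [520.6   7.7] [159.7  55.3] 1.3 min/max [441. -22.  30.] [600.  37.  70.]
```

View pics/crop.png

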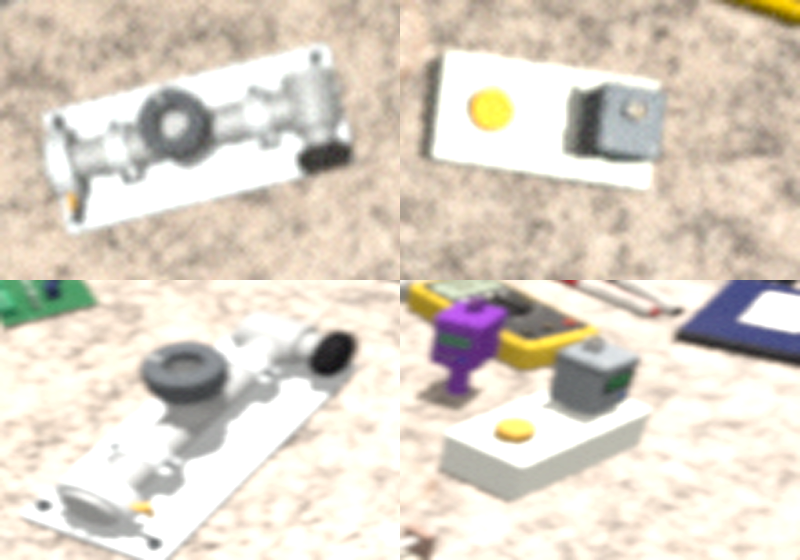

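```bash
python3 - <<'E'
from h import *
for c in("top","scene"):
    f=np.load(c+"0.npz");P=cloud(f["d"],f);hsv=cv2.cvtColor(f["p"],cv2.COLOR_RGB2HSV)
    def sel(x0,x1,y0,y1,z0,z1):
        return (P[...,0]>x0)&(P[...,0]<x1)&(P[...,1]>y0)&(P[...,1]<y1)&(P[...,2]>z0)&(P[...,2]<z1)
    print(c)
    for n,b in dict(block=(.4,.56,-.34,-.14,.042,.050),gaugetop=(.4,.56,-.36,-.2,.098,.106),gaugeall=(.4,.56,-.36,-.2,.06,.12),plug=(.4,.56,-.25,-.15,.054,.075),plate=(.45,.64,.1,.38,.006,.014),nut=(.48,.62,.15,.32,.088,.1),nutall=(.48,.62,.15,.32,.072,.1),clamp=(.38,.55,-.08,.08,.05,.1),weight=(.48,.6,-.04,.08,.02,.07)).items():
        q=P[sel(*b)]
        if len(q)<4: print(n,len(q));continue
        r=cv2.minAreaRect((q[:,:2]*1000).astype(np.float32))
        print(n,len(q),"mean",(q.mean(0)*1000).round(1),"rect",np.round(r[0],1),np.round(r[1],1),round(r[2],1),"min/max",(q.min(0)*1000).round(),(q.max(0)*1000).round())
    # purple
    m=(hsv[...,0]>125)&(hsv[...,0]<155)&(hsv[...,1]>90)&(P[...,2]>.02);q=P[m]
    print("purple",len(q),np.nanmin(q,0).round(3),np.nanmax(q,0).round(3))
    q=P[sel(.44,.52,-.35,-.1,.045,.2)]; 
    # highest things along transport corridor
    q=P[sel(.40,.62,-.24,.17,.03,.3)];print("corridor maxz",q[:,2].max())
    # gauge front(-x) face points
    q=P[sel(.44,.56,-.33,-.23,.055,.098)]
    if len(q)>20:
        np.save(c+"_g.npy",q)
E
python3 - <<'E'
from plant import *
import numpy as np
from scipy.spatial.transform import Rotation as R
r=R.from_rotvec(current_tool_rot());print(r.as_matrix().round(3),current_joints())
for p,yaw in (((.565,.235,.2),0),):
  pass
for yaw in range(-180,181,30):
    o=(R.from_euler('z',yaw,degrees=True)*R.from_matrix(np.diag([1,-1,-1]))).as_rotvec()
    for p in ((.565,.235,.2),(.475,-.28,.2)):
        q=solve_ik(p,o); print(yaw,p,None if q is None else np.round(q,2))
E
```

```text
top
block 959 mean [ 497.1 -233.1   45.6] rect [ 497.  -246.5] [141.8  70.5] 81.3 min/max [ 453. -321.   42.] [ 542. -172.   50.]
gaugetop 20 mean [ 485.9 -268.1  103. ] rect [ 488.1 -267.9] [50.1 21.3] 20.1 min/max [ 468. -287.   99.] [ 515. -262.  106.]
gaugeall 413 mean [ 490.4 -274.5  101. ] rect [ 496.3 -253.1] [103.7  45.1] 79.3 min/max [ 466. -307.   60.] [ 515. -201.  120.]
plug 102 mean [ 502.8 -207.6   58.9] rect [ 502.2 -207.7] [25.8 26.5] 0.1 min/max [ 489. -221.   55.] [ 515. -194.   66.]
plate 1096 mean [553.  240.5   9.8] rect [549.5 254.7] [ 96.3 242.5] 13.3 min/max [491. 130.   6.] [624. 373.  14.]
nut 191 mean [558.1 234.7  93.4] rect [558.6 234.4] [42.6 41.9] 30.5 min/max [537. 213.  89.] [578. 257.  98.]
nutall 240 mean [557.9 234.2  90.2] rect [558.6 234.4] [42.6 41.9] 30.5 min/max [536. 213.  72.] [578. 257.  98.]
clamp 190 mean [458.3   3.2  74.7] rect [458.1   3.6] [67.2 19.9] 79.6 min/max [444. -29.  58.] [472.  36.  90.]
weight 105 mean [591.2  16.2  38.6] rect [590.1  16.3] [37.6 18.3] 88.8 min/max [581.  -3.  23.] [599.  35.  58.]
purple 651 [ 0.191 -0.851
[... 2180 characters left out ...]
1.24 -0.    1.78  1.39]
30 (0.475, -0.28, 0.2) [-0.59 -0.04  1.41 -0.    1.78  0.45]
60 (0.565, 0.235, 0.2) [ 0.34  0.12  1.24 -0.    1.78  0.86]
60 (0.475, -0.28, 0.2) [-0.59 -0.04  1.41 -0.    1.78 -0.07]
90 (0.565, 0.235, 0.2) [ 0.34  0.12  1.24 -0.    1.78  0.34]
90 (0.475, -0.28, 0.2) [-0.59 -0.04  1.41 -0.    1.78 -0.59]
120 (0.565, 0.235, 0.2) [ 0.34  0.12  1.24 -0.    1.78 -0.19]
120 (0.475, -0.28, 0.2) [-0.59 -0.04  1.41  0.    1.78 -1.12]
150 (0.565, 0.235, 0.2) [ 0.34  0.12  1.24 -0.    1.78 -0.71]
150 (0.475, -0.28, 0.2) [-0.59 -0.04  1.41  0.    1.78 -1.64]
180 (0.565, 0.235, 0.2) [ 0.34  0.12  1.24 -0.    1.78 -1.23]
180 (0.475, -0.28, 0.2) [-0.59 -0.04  1.41  0.    1.78 -2.17]
```

```bash
cat >> h.py <<'E'
from scipy.spatial.transform import Rotation as R
def ori(yaw): return (R.from_euler('z',yaw,degrees=True)*R.from_matrix(np.diag([1,-1,-1]))).as_rotvec()
# tool x at yaw, tool y at yaw-90, z down
E
python3 - <<'E'
from h import *
from scipy.optimize import least_squares
for c in("top","scene"):
    f=np.load(c+"0.npz");P=cloud(f["d"],f)
    x,y,z=P[...,0],P[...,1],P[...,2]
    m=(x>.44)&(x<.54)&(y<-.24)&(y>-.33)&(z>.06)&(z<.13)
    q=P[m]*1000
    r=cv2.minAreaRect(q[q[:,2]>95][:,:2].astype(np.float32));print(c,len(q),"top",np.round(r[0],1),np.round(r[1],1),round(r[2],1))
    # signed-distance fit of the box 44x40x(to z 112)
    def res(p):
        a=np.deg2rad(p[2]);dx,dy=q[:,0]-p[0],q[:,1]-p[1]
        d=np.stack([abs(dx*np.cos(a)+dy*np.sin(a))-22,abs(-dx*np.sin(a)+dy*np.cos(a))-20,q[:,2]-112],1)
        # connector: dist ignoring
        s=np.linalg.norm(np.maximum(d,0),axis=1)+np.minimum(d.max(1),0)
        return s[q[:,2]<116]
    for a0 in(-25,-9,5,20):
        s=least_squares(res,[490,-284,a0],loss="soft_l1",f_scale=1.5);print(s.x.round(1),round(s.cost,1))
    v=f["p"]; g=cv2.cvtColor(v,cv2.COLOR_RGB2HSV);mm=m&(g[...,0]>45)&(g[...,0]<90)&(g[...,1]>90);print("green",mm.sum(),(P[mm].mean(0)*1000).round(1) if mm.any() else "")
E
python3 - <<'E'
from plant import *
from h import *
goto([.557,.235,.2],ori(-10)); move_linear([.557,.235,.105],vel=.2); print(current_t(),current_force().round(2))
move_linear([.557,.235,.066],vel=.08); f0=np.array(current_force()); print(f0.round(2))
close(4); hold(.3)
yd=np.array([np.sin(np.deg2rad(-10)),-np.cos(np.deg2rad(-10)),0]);f=np.array(current_force())
print(current_width(),current_grip_force(),(f-f0).round(2),"along y",(f-f0)@yd,current_tcp_pos(),current_t())
E
```

```text
top 402 top [ 490.6 -283.9] [40.8 45.2] 79.9
[ 491.  -284.4  -10.3] 298.3
[ 490.9 -284.4   -9.7] 298.0
[ 490.9 -284.4   -9.7] 298.0
[ 490.9 -284.4   -9.7] 298.0
green 0 
scene 531 top [ 488.6 -283.8] [41.3 45.5] 79.5
[ 489.2 -286.6  -10.4] 258.4
[ 489.2 -286.6  -10.4] 258.4
[ 489.2 -286.6  -10.4] 258.4
[ 489.2 -286.6  -10.4] 258.4
green 16 [ 467.2 -280.1   89.2]
4.9917 [0.55 1.03 0.37]
[ 0.23 -0.79  0.99]
0.043640621788114065 3.9999392442405224 [-0.09  1.39  0.3 ] along y -1.3487371803844894 [0.55703943 0.23504915 0.06604574] 6.675
```

```bash
python3 - <<'E'
from plant import *
from h import *
close(40); hold(.2); print(current_width(),current_grip_force(),current_force().round(2),current_moment().round(2),np.round(current_tcp_pos(),4))
for a in (10,30,50,70,90,105,115):
    goto([.557,.235,.066+.004*(a+10)/360],ori(a))
    print(a,current_width(),np.round(current_force(),2),np.round(current_moment(),2),np.round(current_tcp_pos(),4))
hold(.3);print(np.round(current_force(),2),np.round(current_moment(),2),current_t())
E
```

```text
0.042653494630879224 40.00008434057236 [1.04 0.7  1.17] [ 0.09  0.01 -0.02] [0.557  0.235  0.0661]
10 0.04284980441733629 [0.52 0.29 1.88] [ 0.02 -0.04  0.13] [0.557  0.2349 0.0663]
30 0.04238276760895574 [ 0.26 -1.55 -0.2 ] [-0.19 -0.04  0.14] [0.5571 0.2348 0.0665]
50 0.04288772842360397 [ 1.41 -2.38  1.06] [-0.42 -0.17  0.13] [0.5572 0.2347 0.0667]
70 0.04264392925289219 [ 1.9  -2.96  0.69] [-0.58 -0.38  0.06] [0.5573 0.2346 0.0669]
90 0.042792258593956876 [ 3.53 -3.93 -0.86] [-0.66 -0.72  0.05] [0.5574 0.2346 0.0672]
105 0.04264116443918514 [ 4.84 -4.44 -1.  ] [-0.61 -0.84  0.12] [0.5575 0.2347 0.0673]
115 0.04309268114900433 [ 3.84 -3.43  0.85] [-0.56 -0.83  0.15] [0.5576 0.2347 0.0675]
[ 4.14 -3.68 -0.13] [-0.6  -0.85  0.17] 10.1667
```

```bash
python3 - <<'E'
from plant import *
from h import *
gripper_open(); hold(.1); move_linear([.5576,.2348,.12],vel=.15); move_linear([.5576,.2348,.2],vel=.3)
goto([.4906,-.285,.2],ori(-10))
p,d=snapshot("scene"); np.savez("scene1.npz",p=p,d=d,**get_calibration("scene"))
move_linear([.4906,-.285,.14],vel=.25); move_linear([.4906,-.285,.068],vel=.1)
f0=np.array(current_force()); close(5); hold(.2)
print(current_width(),(np.array(current_force())-f0).round(2),np.round(current_moment(),2),np.round(current_tcp_pos(),4),current_t())
crop=cv2.resize(np.hstack([np.load("scene0.npz")["p"][240:300,225:305],p[240:300,225:305]])[...,::-1],(800,300),interpolation=cv2.INTER_CUBIC)
cv2.imwrite("pics/nut.png",np.clip(crop*1.6,0,255).astype(np.uint8))
E
```

```text
0.040160323667440975 [-0.13  0.51 -0.16] [-0.23  0.04  0.01] [ 0.4906 -0.2852  0.068 ] 16.225
```

View pics/nut.png

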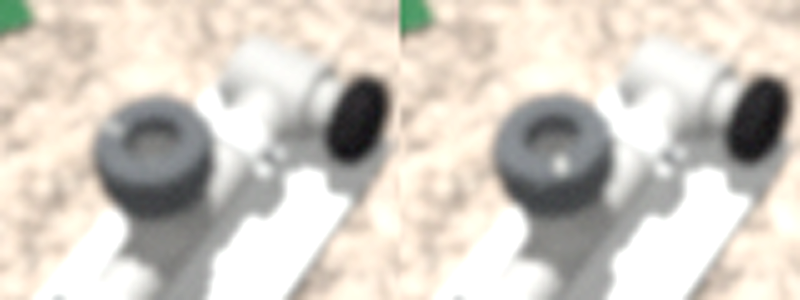

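```bash
python3 - <<'E'
from plant import *
from h import *
close(30); hold(.2)
move_linear([.4906,-.285,.09],vel=.05); print(current_width(),np.round(current_force(),2))
move_linear([.4906,-.285,.228],vel=.12)
print(current_width(),np.round(current_force(),2),np.round(current_moment(),2))
goto([.5576,.2348,.228],ori(13.8)); hold(.3)
print(current_width(),np.round(current_tcp_pos(),4),np.round(current_force(),2),np.round(current_moment(),2),current_t())
for c in("top","scene"):
    p,d=snapshot(c); np.savez(c+"2.npz",p=p,d=d,**get_calibration(c))
    f=np.load(c+"0.npz");P=cloud(f["d"],f)
    # plate yaw from first pictures: largest connected plate-height region
    m=((P[...,2]>.006)&(P[...,2]<.014)&(abs(P[...,0]-.557)<.08)&(abs(P[...,1]-.235)<.13)).astype(np.uint8)
    q=(P[...,:2]-[.557,.235])*1000; hs=cv2.cvtColor(f["p"],cv2.COLOR_RGB2HSV)
    best=[]
    for a in np.arange(8,20,.25):
        t=np.deg2rad(a);u=q@[np.cos(t),np.sin(t)];v=q@[-np.sin(t),np.cos(t)]
        k=(m>0)&(abs(u)<50)&(abs(v)<106); h=np.histogram(u[k],60,(-50,50))[0].astype(float); best.append(((h**2).sum(),a))
        if abs(a-13.75)<.1: r=cv2.minAreaRect(q[k].astype(np.float32)); print("rect",np.round(r[0],1),np.round(r[1],1),round(r[2],2))
    # pipe axis fit
    k=(P[...,2]>.02)&(P[...,2]<.065)&(abs(q@[.971,.2385])<25)&(abs(q@[-.2385,.971])<75)
    w=q[k].astype(np.float32);l=cv2.fitLine(w,cv2.DIST_HUBER,0,.01,.01).ravel();print(c,"pipe yaw",np.degrees(np.arctan2(-l[0],l[1]))%180,"hist",max(best))
im=np.hstack([cv2.resize(np.load("top2.npz")["p"][160:260,185:285],(400,400),interpolation=cv2.INTER_CUBIC),cv2.resize(np.load("scene2.npz")["p"][180:320,190:330],(400,400),interpolation=cv2.INTER_CUBIC)])[...,::-1]
cv2.imwrite("pics/hov.png",np.clip(im*1.6,0,255).astype(np.uint8))
E
```

```text
0.03969307680112891 [-0.12 -2.85 -1.64]
0.03963954064603363 [ 0.06  0.4  -2.78] [ 0.06  0.01 -0.  ]
0.03988565951930497 [0.5578 0.2342 0.228 ] [-0.66 -0.34 -3.39] [ 0.01  0.02 -0.01] 20.7333
rect [-1.4 -0.1] [ 94.1 201.4] 14.05
top pipe yaw 13.735886 hist (np.float64(34673.0), np.float64(13.5))
rect [-1.   0.6] [ 89.3 201.3] 13.78
scene pipe yaw 12.239014 hist (np.float64(106502.0), np.float64(13.5))
```

View pics/hov.png

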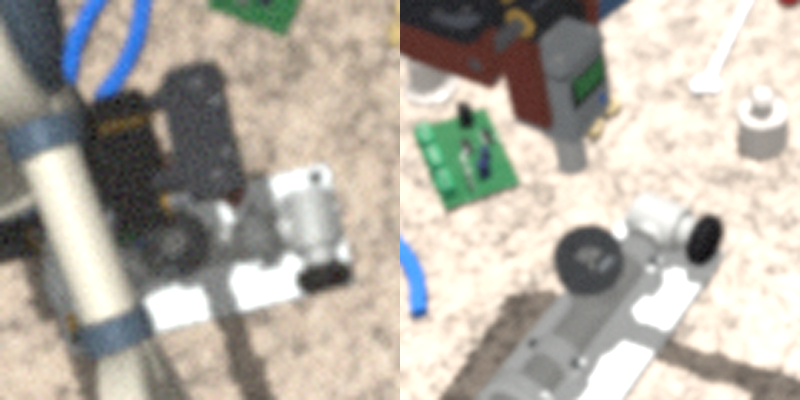

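```bash
cat > look.py <<'E'
from plant import *
from h import *
from scipy.optimize import least_squares
def look(tag):
    p,d=snapshot("scene");f=get_calibration("scene");P=cloud(d,f)
    x,y,z=P.transpose(2,0,1);zf=current_tcp_pos()[2]-.058;hs=cv2.cvtColor(p,cv2.COLOR_RGB2HSV)
    m=(abs(x-.5576)<.045)&(abs(y-.2348)<.045)
    q=P[m&(z>zf+.046)&(z<zf+.1)]*1000
    def box(v):
        a=np.deg2rad(v[2]);dx,dy=q[:,0]-v[0],q[:,1]-v[1]
        # near faces only: +-; use visible -x face and outliers (fingers) rejected
        e=np.stack([abs(dx*np.cos(a)+dy*np.sin(a))-22,abs(-dx*np.sin(a)+dy*np.cos(a))-20],1)
        return np.linalg.norm(np.maximum(e,0),axis=1)+np.minimum(e.max(1),0)
    g=least_squares(box,[557,235,13],loss="cauchy",f_scale=1).x
    t=P[m&(z>zf+.004)&(z<zf+.032)]*1000
    cyl=lambda t,r:least_squares(lambda v:np.hypot(t[:,0]-v[0],t[:,1]-v[1])-r,[557,235],loss="cauchy",f_scale=1).x
    n=P[m&(z>.074)&(z<.091)]*1000
    print("box",g.round(1),"tube",len(t),cyl(t,9.5).round(1),"nut",len(n),cyl(n,21.5).round(1))
    tt=P[m&(np.hypot(x-.5576,y-.2348)<.02)]; print("foot z lowest above nut", np.sort(tt[tt[:,2]>.098][:,2])[:6].round(4),"nut top",np.sort(P[m&(z<.099)][:,2])[-8:].round(4))
    cv2.imwrite(f"pics/{tag}.png",np.clip(cv2.resize(p[170:310,190:330,::-1],(600,600),interpolation=cv2.INTER_CUBIC)*1.6,0,255).astype(np.uint8))
E
python3 - <<'E'
from look import *
look("a")
move_linear([.5576,.2348,.180],vel=.06,ori=ori(13.7)); move_linear([.5576,.2348,.1640],vel=.03); hold(.4)
print(np.round(current_tcp_pos(),4),R.from_rotvec(current_tool_rot()).as_matrix().round(4).tolist(),np.round(current_force(),2),current_t())
look("b")
E
```

```text
box [556.4 234.   14.7] tube 112 [556.8 233.4] nut 197 [555.8 235.3]
foot z lowest above nut [0.1713 0.1719 0.1722 0.1724 0.1727 0.173 ] nut top [0.0967 0.097  0.0973 0.0974 0.0975 0.0975 0.0976 0.0979]
[0.5576 0.2348 0.1641] [[0.9715, 0.2369, 0.0002], [0.2369, -0.9715, 0.0001], [0.0002, -0.0, -1.0]] [ 0.23 -0.11 -2.12] 22.9167
box [556.2 234.4  14.6] tube 78 [556.  234.6] nut 187 [555.8 235.1]
foot z lowest above nut [0.1067 0.1068 0.107  0.1074 0.1076 0.108 ] nut top [0.0964 0.0965 0.0965 0.0966 0.0966 0.0968 0.097  0.097 ]
```

View pics/b.png

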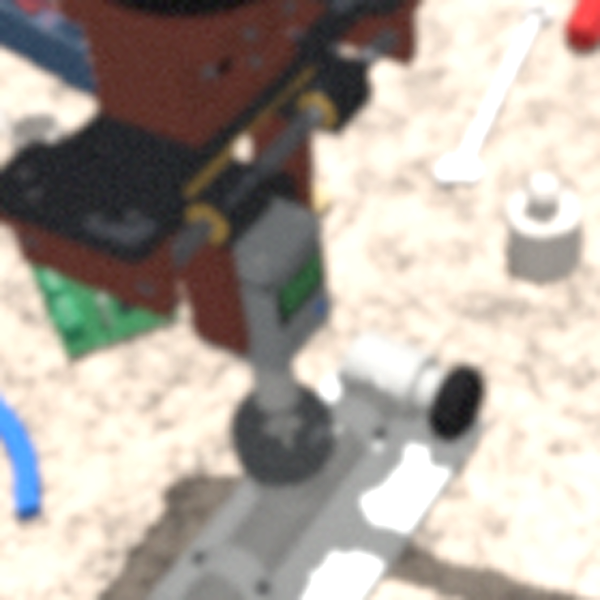

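```bash
python3 - <<'E'
from plant import *
hold(.5); print(abs(current_qvel()).max(),current_width(),current_t()); print(finish_job())
E
```

```text
0.0010274300704995886 0.03994163215762353 23.4667
the job is handed in; nothing more can be done
None
```

I handed the job in at 23.5 s: the nut is unscrewed about 125°, and the gripper holds the gauge still and upright about 1 cm above the nut. By camera its tube is within about 1 mm of the port axis, and its display faces the hand wheel side to within about 1°.

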